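# Snug down a wax injector's lid crosswise

### The arm

A 6-joint arm with a two-finger parallel gripper is mounted at the origin on the work surface. World frame = base frame: x ahead of the robot, y to its left, z up, the work surface at z = 0. Lengths are in m, angles in rad, forces in N, time in s.
With the tool pointing down it reaches from about 0.35 to 0.925 m from the base axis. Payload 6.4 kg.
Tool frame: the origin (TCP) lies midway between the tips of the shut fingers; the grasp point (between the pads) lies ctrl.pinch_z behind it (ctrl.pinch_z is the distance from the TCP to the grasp point, in m); z points along the fingers, y is the line along which they close (so a half turn about z gives the same grasp; the last joint's range is limited). The gripper opens to 85 mm and grips with 20 to 120 N. Pads are 22 mm wide; open, the fingers measure 114 mm over their backs; the gripper's body (76 mm by 85 mm) begins 54 mm behind the grasp point. The pads swing forward as they close: fully open they stand 13 mm farther back than shut.
Start: joints at [-1.508, 0.245, 1.558, -0, 1.339, -0.174], TCP at [0.152, -0.632, 0.231] pointing down, gripper open.
Joint ranges: [-3.13, 3.13], [-1.02, 2.26], [0.13, 2.54], [-0.95, 4.09], [0.21, 2.88], [-2.74, 2.74]. Speed limits (rad/s): [2.57, 2.57, 3.14, 3.14, 3.14, 3.14].

### API

Orientations are given as a 3x3 rotation matrix whose columns are the frame's x, y, z axes.
In Python, from rig import ctrl, imaging, spotter gives the robot as it stands. The module is installed in compiled form; this text tells all that it offers.
- The arm moves only by the shell command python3 -m creep 'ROWS' [FORCE]. ROWS is a JSON object of lists of equal length, an entry for each row: "twist": the turn, a rotation vector about the tool's x, y, z scaled (see below), a list of three; "offset": the shift along the tool's x, y, z scaled (see below), a list of three; "grip": the opening, from 0 (shut) to 1 (fully open). A call has 1 to 20 rows; each row is the pose to reach, as a shift and turn from the pose commanded when the call began, along the tool's axes at that moment; what a row does not reach only later rows make up. The controller multiplies each number of a shift by 0.15 m and each number of a turn by 120 degrees. A row lasts 1/8 s, in which the tool goes at most 62.5 mm and 10.7 degrees, less where a joint would pass 70% of its speed; a pose out of reach is approached as far as the arm can. A call with a number of a shift or a turn outside -1 to 1 is refused whole. A call with a gripper value outside its range is refused whole. The fingers move at their own pace and stop on an object; FORCE is the grip in N (left out, the last holds). Time passes only in rows, so rows that repeat a pose let the fingers close. It gives the time, the measured TCP pose, the force, the opening and the grip force at its end, in the units of the state.
- ctrl.read_state(): the state, without advancing time (a new reading comes with each control period).
- imaging.capture(name): name is "scene" or "top"; returns a dict with "image" (420x560x3 uint8, red, green, blue), "fx", "fy", "cx", "cy" (pixels), "eye" and "attitude" of the camera in the world. Camera axes: x right, y down, z forward; pixel columns grow to the right and rows downward; lengths in m; the calibration is good to about 2 mm. A picture is of the moment at which its call begins. There is no depth.
- ctrl.close_job(): hands the job in; it is judged then, once.
Trained networks look in the newest picture that a camera, given by its name, has taken for a name from the list of things; names that differ only in an ending like _2 or _b are one class to them, and where a whole thing is asked for, a point or a joint stands for the part that bears it (a point fixed in the world has none). Each returns a list of dicts, best first, with "score" (0 to 1); they miss things now and then, are a little off and sometimes report something else, mostly with a low value. They report only what shows in the picture. A call takes as long as a camera call.
- spotter.boxes_of(name, camera): "extent" ([left, top, width, height] in pixels, round what is visible of it).
- spotter.trace(name, camera): "region" (420x560 bool, what is visible of it) and "extent" ([left, top, width, height] in pixels, round what is visible of it).
- spotter.mark_of(name, camera): "at" ([row, column] in pixels: a listed point, or the origin of a listed thing).
The state is a dict: "t": time; "qpos": joint angles; "qd": joint speeds; "joint_torque": joint torques, N m; "tool_pos": TCP position; "tcp_rot": TCP orientation; "ft_force": force on the tool from outside, world axes, zero at the start; "ft_torque": the same for the moment, N m; "opening": opening from 0.0 (shut) to 1.0 (fully open); "grasp_force": force on a finger pad.
Only numpy, scipy, OpenCV 4.12 (cv2) and the standard library are available. Lean on these libraries where they do the work, as an engineer would, in place of code of your own. Each camera call takes 0.05 s, during which the arm holds its last target. There are 200 camera calls.

### The job

The wax injector's lid sits loose on its gasket with its four wing knobs only run down by hand. Snug the knobs clockwise in star order (one, the one opposite, then the other two), a quarter turn or so each so that all four are part-way down, then round again in the same way until each comes up firm on its stop, so that the lid goes down level and seats on the rim all round. Feel each knob up and do not force it, and leave the rubber moulds, the tin and the file around it where they are.

Things in the scene. Friction and masses are not known exactly. Their poses are not given: they have to be found in the camera images.
- injector: Wax injector, fixed on the bench, near its middle, turned up to 40 degrees: grey base 250 x 230 x 85 mm carrying an aluminium pot with a round flange 216 mm across, whose top face (the rim) is 165 mm above the bench. Origin: centre of its underside; x points away from its nozzle and panel side, z up.
- rim (a point): Centre of the pot's metal rim, on which the lid must seat, 165 mm above the bench; axes as the injector's. The gasket between is springy, about 30 N per mm of lid travel. Taking one knob 1 mm down beyond the others tips the lid by about 0.005 rad; it must stay under half a degree.
- lid: Round steel lid, 216 mm across, 14 mm thick. Origin: centre of its underside, 1.2 mm above the rim at the start, at the rim when home. Pressure gauge in the middle, 48 mm across, 36 mm high; a relief valve and an air coupling (16 mm across, up to 32 mm high) stand 58 mm from the centre, half-way between two knobs.
- wing0: Blade of wing knob 0, black; knobs 0 to 3 stand on studs 90 mm from the lid's centre, in a square, anticlockwise from above; knob 2 is opposite. Upright blade 50 mm long (x), 14 mm thick (y), its top 14 mm above the origin, its bottom 16 mm below; under it a neck 14 mm across. Origin: on the stud's axis, 28 mm above the foot's underside, where it is gripped; z up.
- wing1: Blade of wing knob 1, black; knobs 0 to 3 stand on studs 90 mm from the lid's centre, in a square, anticlockwise from above; knob 3 is opposite. Upright blade 50 mm long (x), 14 mm thick (y), its top 14 mm above the origin, its bottom 16 mm below; under it a neck 14 mm across. Origin: on the stud's axis, 28 mm above the foot's underside, where it is gripped; z up.
- wing2: Blade of wing knob 2, black; knobs 0 to 3 stand on studs 90 mm from the lid's centre, in a square, anticlockwise from above; knob 0 is opposite. Upright blade 50 mm long (x), 14 mm thick (y), its top 14 mm above the origin, its bottom 16 mm below; under it a neck 14 mm across. Origin: on the stud's axis, 28 mm above the foot's underside, where it is gripped; z up.
- wing3: Blade of wing knob 3, black; knobs 0 to 3 stand on studs 90 mm from the lid's centre, in a square, anticlockwise from above; knob 1 is opposite. Upright blade 50 mm long (x), 14 mm thick (y), its top 14 mm above the origin, its bottom 16 mm below; under it a neck 14 mm across. Origin: on the stud's axis, 28 mm above the foot's underside, where it is gripped; z up.
- foot0: Foot of knob 0: a disc 32 mm across, 5 mm high, on which the blade sits; same origin and axes as the blade when that is not under load. Right-hand thread, all four alike: clockwise from above it goes down 0.95 mm per rad (6 mm a turn), so the hand should follow it down. It stays where it is left.
- foot1: Foot of knob 1, as foot0. All four alike: at the start the foot is 0.1 to 1 mm clear of the lid, different for each and not given. It turns at about 0.04 N m while clear and up to about 0.15 N m as the gasket gives; home is the stud's hard shoulder, 2.1 to 3 rad from the start.
- foot2: Foot of knob 2, as foot0. All four alike: on the shoulder the foot stops dead and the blade winds up on it by 0.25 rad per N m (4 N m per rad). Firm is 0.25 to 0.5 N m held against the stop; over 0.2 rad of wind-up (0.8 N m) the knob is being forced.
- foot3: Foot of knob 3, as foot0.
- mould_a: Bystander, to be left alone: black rubber mould, a 75 x 50 x 28 mm block in two halves, on the bench. Origin: centre of its underside.
- mould_b: Bystander, to be left alone: grey rubber mould, a 60 x 45 x 24 mm block in two halves, on the bench. Origin: centre of its underside.
- wax_tin: Bystander, to be left alone: round aluminium tin, 76 mm across, 50 mm high, on the bench. Origin: centre of its underside.
- bench_file: Bystander, to be left alone: flat file with a wooden handle, lying, 240 mm long along x, 28 mm thick, on the bench. Origin: centre of its underside.

How it is judged:
On the way, in this order (a step that is already met when the one before it is completed fails the run):
1. two opposite knobs have been turned down onto the lid (feet at least about 0.15 mm past touching) and stand at least 0.2 mm lower than the other two (((z of each of foot0, foot2 in the frame of injector below 0.20805 m and z of each of foot0, foot2 in the frame of foot1 below -0.0002 m and z of each of foot0, foot2 in the frame of foot3 below -0.0002 m) or (z of each of foot1, foot3 in the frame of injector below 0.20805 m and z of each of foot1, foot3 in the frame of foot0 below -0.0002 m and z of each of foot1, foot3 in the frame of foot2 below -0.0002 m))), for 0.2 s.
2. all four knobs have been turned down onto the lid (feet at least about 0.15 mm past touching) while the lid is not yet home (its centre still over 0.2 mm above the rim) (z of each of foot0, foot1, foot2, foot3 in the frame of injector below 0.20805 m and z of lid in the frame of rim above 0.0002 m), for 0.2 s.
At the end, for the whole second after the job is handed in: The lid is home on the rim (centre of its underside less than 0.2 mm above it) and level within 0.003 rad; each of the four knobs is down on its stop (the origin of its foot less than 206.5 mm above the injector's underside; 206.4 on the stop) and bears on the lid with more than 6 N (z of lid in the frame of rim below 0.0002 m and angle between lid's own z axis and vertical below 0.003 rad and z of each of foot0, foot1, foot2, foot3 in the frame of injector below 0.2065 m and contact force between each of foot0, foot1, foot2, foot3 and lid above 6 N); the robot touches nothing.
It fails at once if the lid is tipped by more than 0.0087 rad (half a degree) at any time (angle between lid's own z axis and vertical above 0.0087 rad).
It fails at once if a knob is forced: its blade winds up on its foot by more than 0.2 rad (0.8 N m) (angle between the x axis of wing0 and the x axis of foot0, either way round above 0.2 rad or angle between the x axis of wing1 and the x axis of foot1, either way round above 0.2 rad or angle between the x axis of wing2 and the x axis of foot2, either way round above 0.2 rad or angle between the x axis of wing3 and the x axis of foot3, either way round above 0.2 rad).
It fails at once if a mould, the tin or the file is moved by more than 30 mm (distance of any of mould_a, mould_b, wax_tin, bench_file from where it was at the start of the episode above 0.03 m).
It also fails if it takes over 72 s, if anything falls off the work surface, if the arm or the gripper's body presses on something with over 40 N, if the wrist force passes 120 N, or if a joint passes its speed limit or range.

## Working session

There is one attempt and no reset: what is moved stays moved. The work goes in short steps, Python scripts to look and compute and a shell command to move; the robot and the scene stay as the last step left them, time stands still between calls to the robot, and variables do not carry over. Pictures are saved under pics/ and viewed, at most 10 in all, crops included, and the job is handed in when it is done.

```bash
mkdir -p pics; cat > h.py <<'E'
import numpy as np, cv2
from rig import ctrl, imaging, spotter
def ray(c,rc,z):
    p=np.array([(rc[1]-c["cx"])/c["fx"],(rc[0]-c["cy"])/c["fy"],1.0])
    d=np.array(c["attitude"])@p; e=np.array(c["eye"]); return e+d*(z-e[2])/d[2]
def proj(c,X):
    p=np.array(c["attitude"]).T@(np.array(X)-np.array(c["eye"])); return [c["fy"]*p[1]/p[2]+c["cy"],c["fx"]*p[0]/p[2]+c["cx"]]
def save(c,n): cv2.imwrite(f"pics/{n}.png",c["image"][:,:,::-1])
E
python3 - <<'E'
from h import *
s=ctrl.read_state(); print({k:np.round(v,3).tolist() for k,v in s.items()}, ctrl.pinch_z)
for n in ["top","scene"]:
    c=imaging.capture(n); save(c,n+"0"); print(n,np.round(c["eye"],3),np.round(c["attitude"],3).tolist(),c["fx"],c["cx"],c["cy"])
    for w in ["wing0","foot0","lid","rim","injector"]:
        for m in spotter.mark_of(w,n)[:6]: print(w,np.round(m["at"],1),round(m["score"],2), np.round(ray(c,m["at"],{"wing0":.2095,"foot0":.2095,"lid":.166,"rim":.165,"injector":0}[w]),4))
E
```

```text
{'t': 0.0, 'qpos': [-1.508, 0.246, 1.559, -0.0, 1.339, -0.174], 'qd': [0.0, 0.001, -0.001, 0.0, -0.002, -0.0], 'joint_torque': [-0.001, -42.95, -32.613, -0.0, 0.005, 0.0], 'tool_pos': [0.152, -0.631, 0.23], 'tcp_rot': [[0.972, 0.235, -0.0], [0.235, -0.972, 0.002], [0.0, -0.002, -1.0]], 'ft_force': [0.502, -0.118, 0.551], 'ft_torque': [0.024, 0.001, -0.012], 'grasp_force': 0.0, 'opening': 1.002} 0.0187
top [ 0.487 -0.014  1.336] [[-0.023, -0.998, 0.063], [-1.0, 0.024, 0.014], [-0.015, -0.063, -0.998]] 420.15936876786265 272.84676154768215 209.55018766834974
wing0 [173.4 327.5] 0.67 [ 0.6528 -0.148   0.2095]
wing0 [189.7 281.1] 0.59 [ 0.6117 -0.0218  0.2095]
wing0 [223.  340.6] 0.51 [ 0.5183 -0.1788  0.2095]
wing0 [205.4 312. ] 0.47 [ 0.5673 -0.1038  0.2095]
wing0 [234.8 294.4] 0.4 [ 0.4896 -0.0545  0.2095]
foot0 [237.7 294.7] 0.65 [ 0.4819 -0.0551  0.2095]
foot0 [190.  283.6] 0.47 [ 0.6108 -0.0285  0.2095]
foot0 [222.3 344.7] 0.45 [ 0.52   -0.1898  0.2095]
lid [206.3 310.2] 0.59 [ 0.568  -0.1021  0.166 ]
lid [224.2 253.9] 0.23 [0.5218 0.0559 0.166 ]
rim [205.6 312. ] 0.94 [ 0.5699 -0.1073  0.165 ]
rim [232.3 415.4] 0.54 [ 0.489  -0.3911  0.165 ]
scene [ 1.299 -0.643  1.604] [[0.67, 0.617, -0.413], [0.742, -0.566, 0.36], [-0.012, -0.548, -0.837]] 538.665111754569 279.38481678449574 208.802968821084
wing0 [218.3 225. ] 0.6 [ 0.5237 -0.1893  0.2095]
wing0 [236.  264.3] 0.49 [ 0.6522 -0.1418  0.2095]
wing0 [205.1 288.1] 0.47 [ 0.6186 -0.014   0.2095]
wing0 [186.7 248.8] 0.44 [ 0.4823 -0.0586  0.2095]
foot0 [204.2 285.4] 0.71 [ 0.6105 -0.0179  0.2095]
foot0 [238.  262.8] 0.53 [ 0.6544 -0.1496  0.2095]
foot0 [275.2 225. ] 0.48 [ 0.6739 -0.3106  0.2095]
foot0 [187.8 251.3] 0.44 [ 0.491  -0.0555  0.2095]
lid [217.4 258.4] 0.92 [ 0.5683 -0.0951  0.166 ]
rim [216.1 257.6] 0.67 [ 0.5624 -0.0934  0.165 ]
injector [243.3 261.3] 0.7 [ 0.5699 -0.0931  0.    ]
```

View pics/top0.png

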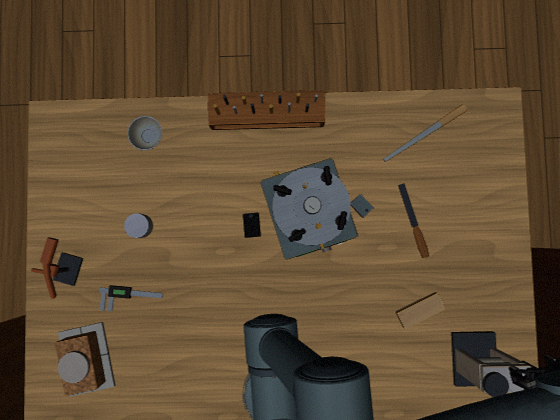

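View pics/scene0.png

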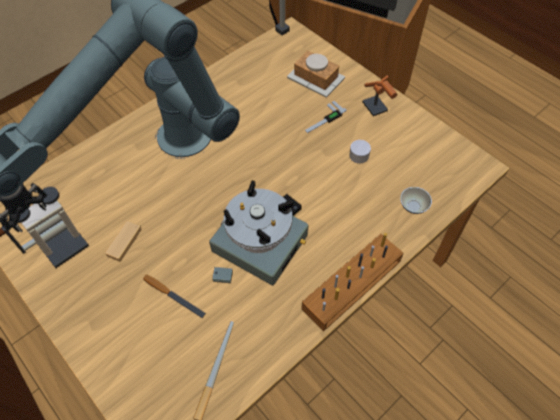

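The top view shows the injector around (205,313) with four knobs near (189,283), (175,327), (221,341) and (236,296). The moulds sit beside it at (224,251) and (205,361), below knob height. Next I fit the knob square and blade angles.

```bash
cat >> h.py <<'E'
def sil(c,x,y,th,z,sc=4):
    R=np.array([[np.cos(th),-np.sin(th)],[np.sin(th),np.cos(th)]])
    m=np.zeros((420*sc,560*sc),np.uint8)
    def hull(pts):
        q=np.array([proj(c,p) for p in pts])[:,::-1]*sc+sc/2
        cv2.fillConvexPoly(m,cv2.convexHull(q.astype(np.int32)),1)
    b=[(R@np.array([a*.025,e*.007])) for a in(-1,1) for e in(-1,1)]
    hull([(x+p[0],y+p[1],z+h) for p in b for h in(-.016,.014)])
    t=np.linspace(0,6.28,24)
    hull([(x+.016*np.cos(a),y+.016*np.sin(a),z+h) for a in t for h in(-.028,-.023)])
    return cv2.resize(m.astype(np.float32),(560,420),interpolation=cv2.INTER_AREA)
def dark(c): 
    return np.clip((95-c["image"].max(2).astype(float))/60,0,1)
E
python3 - <<'E'
from h import *
from scipy.optimize import minimize
C={n:imaging.capture(n) for n in["top","scene"]}
W=np.array([[.652,-.146],[.613,-.018],[.486,-.057],[.521,-.184]])
for n,c in C.items():
    out=[]
    for w in W:
        r0,c0=np.array(proj(c,[*w,.2088])).astype(int); sl=np.s_[r0-18:r0+19,c0-18:c0+19]
        d=dark(c)[sl]
        f=lambda p:-((2*sil(c,w[0]+p[0]*.01,w[1]+p[1]*.01,p[2],.2088)[sl]-1)*d).sum()+ (sil(c,w[0]+p[0]*.01,w[1]+p[1]*.01,p[2],.2088)[sl]).sum()*.6
        g=lambda p:((sil(c,w[0]+p[0]*.01,w[1]+p[1]*.01,p[2],.2088)[sl]-d)**2).sum()
        best=min((minimize(g,[0,0,t],method="Nelder-Mead",options=dict(initial_simplex=[[0,0,t],[.6,0,t],[0,.6,t],[0,0,t+.3]],maxiter=90)) for t in np.arange(0,3.1,.52)),key=lambda r:r.fun)
        p=best.x; out.append([w[0]+p[0]*.01,w[1]+p[1]*.01]); print(n,np.round(out[-1],4),round(p[2]%np.pi,3),round(best.fun,1),round(d.sum(),1))
    o=np.array(out); ce=o.mean(0); v=o-ce; z=(v[:,0]+1j*v[:,1])*1j**-np.arange(4)
    print(n,ce,np.abs(v[:,0]+1j*v[:,1]),np.angle(z), np.angle(z.mean()))
c=C["top"]
for n in C:
    im=C[n]["image"]; r,q=(205,312) if n=="top" else (215,257)
    a=cv2.resize(im[r-50:r+50,q-62:q+62],(800,645)[:2],interpolation=cv2.INTER_CUBIC)[:,:,::-1]
    cv2.imwrite(f"pics/{n}_crop.png",cv2.resize(a,(744,600)))
E
```

```text
top [ 0.6489 -0.1468] 0.121 41.2 244.8
top [ 0.6124 -0.0239] 1.248 59.2 304.2
top [ 0.4897 -0.06  ] 2.134 62.8 310.3
top [ 0.5254 -0.1827] 2.902 80.6 320.9
top [ 0.56910099 -0.10334586] [0.09086483 0.09046404 0.09051502 0.09057268] [-0.49864406 -0.49966968 -0.49983293 -0.50353134] -0.5004183872384665
scene [ 0.6479 -0.143 ] 3.005 43.4 120.5
scene [ 0.6218 -0.0025] 0.095 87.0 234.8
scene [ 0.4895 -0.0535] 2.403 32.1 76.7
scene [ 0.5251 -0.1808] 2.651 33.7 82.5
scene [ 0.57109058 -0.09492987] [0.09059087 0.10547833 0.09148735 0.0973678 ] [-0.5597091  -0.50199889 -0.47039839 -0.49171177] -0.5054635385778664
```

View pics/top_crop.png

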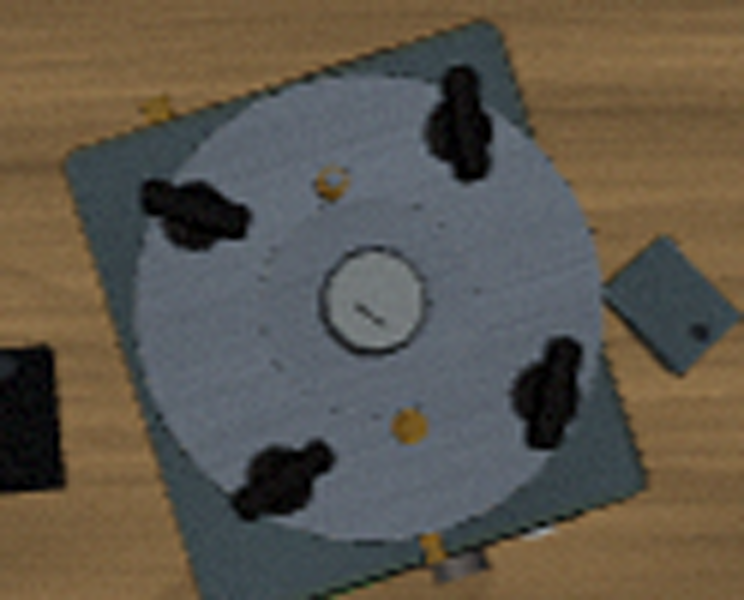

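The crop shows all four blades clearly, and the top-camera fit gives a consistent square. The scene fit is poor, so I redo it with an adaptive threshold and the square constraint.

```bash
python3 - <<'E'
from h import *
from scipy.optimize import minimize
for n in["scene","top"]:
    c=imaging.capture(n); g=c["image"].max(2).astype(np.float32)
    r0,c0=np.array(proj(c,[.57,-.1,.2088])).astype(int)
    th0=[.121,1.248,2.134,2.902]
    print(n,np.percentile(g[r0-40:r0+40,c0-45:c0+45],[2,5,10,20,50]))
    for T in ([50,65] if n=="scene" else [60]):
        d=np.clip((T-g)/16+.5,0,1)
        def render(p): 
            m=0
            for k in range(4):
                a=p[2]+k*np.pi/2; m=np.maximum(m,sil(c,p[0]+.0900*np.cos(a),p[1]+.0900*np.sin(a),p[3+k],.2088,3))
            return m
        R=np.zeros_like(g); 
        for k in range(4):
            a=-.5+k*np.pi/2; rr,cc=np.array(proj(c,[.569+.09*np.cos(a),-.1+.09*np.sin(a),.205])).astype(int); cv2.circle(R,(int(cc),int(rr)),15,1,-1)
        s=np.array([.003,.003,.03,.1,.1,.1,.1]); x0=np.array([.569,-.101,-.5,*th0])
        f=lambda u:(((render(x0+u*s)-d)*R)**2).sum()
        b=minimize(f,np.zeros(7),method="Powell",options=dict(maxiter=6))
        print(n,T,np.round(x0+b.x*s,4),f(b.x*0),b.fun,(d*R).sum())
E
```

```text
scene [ 22.  36.  85. 123. 173.]
scene 50 [ 0.5713 -0.0978 -0.4968 -0.1028  1.431   2.5159  2.7694] 340.85892 275.59344 441.875
scene 65 [ 0.5723 -0.0999 -0.5028 -0.0858  1.3871  2.4167  2.7565] 311.20264 257.68414 508.5
top [ 10.  17.  61.  75. 110.]
top 60 [ 0.569  -0.1035 -0.502   0.1137  1.2355  2.1146  2.902 ] 117.12611 55.555122 638.6875
```

```bash
cat >> h.py <<'E'
CE=np.array([.5697,-.1023]); PH=-.502
KN={k:CE+.09*np.array([np.cos(PH+i*np.pi/2),np.sin(PH+i*np.pi/2)]) for i,k in enumerate("ABCD")}
TH=dict(A=.117,B=1.242,C=2.124,D=2.902)
def go(xy,z,yaw=None):
    s=ctrl.read_state(); R=np.array(s["tcp_rot"]); p=np.array(s["tool_pos"])
    d=R.T@(np.array([*xy,z])-p)/.15; y=np.arctan2(R[1,0],R[0,0])
    q6=s["qpos"][5]
    print("t",round(s["t"],2),"pos",p.round(4),"yaw",round(y,3),"q",np.round(s["qpos"],2),"F",np.round(s["ft_force"],1),"T",np.round(s["ft_torque"],3),"op",round(s["opening"],3),"gf",round(s["grasp_force"],1))
    print("offset",d.round(3), end=" ")
    if yaw is not None:
        for k in(-2,-1,0,1,2):
            w=yaw+k*np.pi; tz=-(w-y)*180/np.pi/120
            if abs(tz)<1.6: print("twist z",round(tz,3),"q6 end~",round(q6+(y-w)+np.arctan2(xy[1],xy[0])-s["qpos"][0],2),end=" | ")
    print()
E
python3 -m creep '{"twist":[[0,0,0],[0,0,0],[0,0,0]],"offset":[[0.3,-0.22,-0.1],[0.6,-0.43,-0.15],[0.9,-0.65,-0.2]],"grip":[0.6,0.6,0.6]}' 40
python3 -m creep '{"twist":[[0,0,0],[0,0,0],[0,0,0]],"offset":[[0.3,-0.22,0],[0.6,-0.43,0],[0.9,-0.65,0]],"grip":[0.6,0.6,0.6]}'
python3 -m creep '{"twist":[[0,0,-0.08],[0,0,-0.16],[0,0,-0.24]],"offset":[[0.3,-0.22,0],[0.6,-0.43,0],[0.9,-0.65,0]],"grip":[0.6,0.6,0.6]}'
python3 -c "
from h import *
go(KN['D'],.255,TH['D'])"
```

```text
t: 1.18
tool_pos: [0.2617, -0.5043, 0.2617]
tcp_rot: [[0.972, 0.234, 0.0], [0.234, -0.972, -0.0], [0.0, 0.001, -1.0]]
ft_force: [0.9, -0.4, 0.4]
opening: 0.6
grasp_force: 0.0
t: 1.55
tool_pos: [0.3702, -0.3776, 0.2616]
tcp_rot: [[0.972, 0.234, 0.001], [0.234, -0.972, -0.001], [0.0, 0.001, -1.0]]
ft_force: [-0.5, 0.1, -0.5]
opening: 0.597
grasp_force: 0.0
t: 1.92
tool_pos: [0.4786, -0.2511, 0.2616]
tcp_rot: [[0.735, 0.678, 0.001], [0.678, -0.735, -0.001], [0.0, 0.001, -1.0]]
ft_force: [0.7, -0.9, 0.3]
opening: 0.599
grasp_force: 0.0
t 1.93 pos [ 0.4786 -0.2511  0.2616] yaw 0.745 q [-0.69 -0.04  1.81 -0.    1.37  0.13] F [ 0.7 -0.9  0.3] T [-0.011 -0.002 -0.021] op 0.599 gf 0.0
offset [ 0.55  -0.127  0.044] twist z 0.47 q6 end~ 1.48 | twist z -1.03 q6 end~ -1.66 |
```

```bash
python3 -m creep '{"twist":[[0,0,-0.09],[0,0,-0.18],[0,0,-0.26],[0,0,-0.35],[0,0,-0.44],[0,0,-0.52],[0,0,-0.61],[0,0,-0.7],[0,0,-0.78],[0,0,-0.87],[0,0,-0.95],[0,0,-1.0],[0,0,-1.0]],"offset":[[0.15,-0.03,0],[0.3,-0.07,0],[0.45,-0.1,0],[0.55,-0.127,0],[0.55,-0.127,0],[0.55,-0.127,0],[0.55,-0.127,0],[0.55,-0.127,0],[0.55,-0.127,0],[0.55,-0.127,0],[0.55,-0.127,0],[0.55,-0.127,0],[0.55,-0.127,0]],"grip":[0.6,0.6,0.6,0.6,0.6,0.6,0.6,0.6,0.6,0.6,0.6,0.6,0.6]}'
python3 - <<'E'
from h import *
go(KN['D'],.190,TH['D'])
for n,z in (("top",0),("scene",1)):
    c=imaging.capture(n); r,q=np.array(proj(c,[*KN["D"],.21])).astype(int)
    a=cv2.resize(c["image"][r-30:r+30,q-32:q+32],(400,375),interpolation=cv2.INTER_CUBIC)[:,:,::-1]
    b=a if z==0 else np.hstack([b,a])
cv2.imwrite("pics/d1.png",b)
E
```

```text
t: 3.55
tool_pos: [0.5257, -0.1829, 0.2614]
tcp_rot: [[-0.953, 0.304, 0.0], [0.304, 0.953, -0.0], [-0.0, -0.0, -1.0]]
ft_force: [0.3, -0.8, 0.0]
opening: 0.603
grasp_force: 0.0
t 3.55 pos [ 0.5257 -0.1829  0.2614] yaw 2.833 q [-0.54  0.    1.77  0.    1.37 -1.8 ] F [ 0.3 -0.8  0. ] T [0.016 0.004 0.009] op 0.603 gf 0.0
offset [-0.001  0.012  0.476] twist z 1.467 q6 end~ 1.48 | twist z -0.033 q6 end~ -1.66 | twist z -1.533 q6 end~ -4.8 |
```

View pics/d1.png

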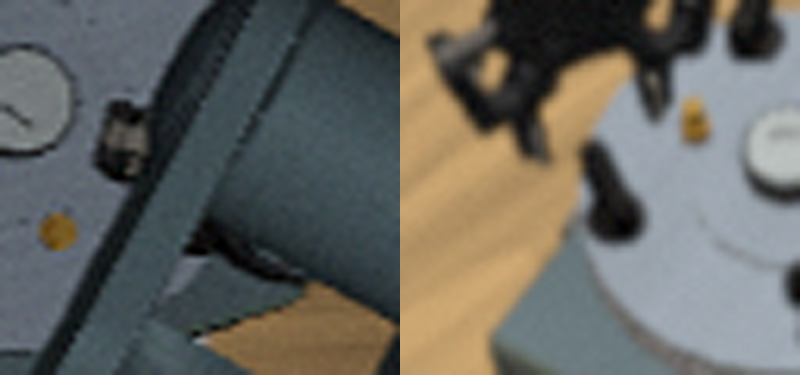

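```bash
python3 -m creep '{"twist":[[0,0,-0.033],[0,0,-0.033],[0,0,-0.033],[0,0,-0.033]],"offset":[[0,0.012,0.15],[0,0.012,0.3],[0,0.012,0.47],[0,0.012,0.47]],"grip":[0.6,0.6,0.6,0.6]}'
python3 -m creep '{"twist":[[0,0,0],[0,0,0],[0,0,0],[0,0,0]],"offset":[[0,0,0],[0,0,0],[0,0,0],[0,0,0]],"grip":[0,0,0,0]}' 40
python3 -c "
from h import *
go(KN['D'],.190,TH['D'])"
```

```text
t: 4.15
tool_pos: [0.5249, -0.1804, 0.1886]
tcp_rot: [[-0.971, 0.237, -0.004], [0.237, 0.971, 0.002], [0.005, 0.001, -1.0]]
ft_force: [0.1, 0.5, -0.1]
opening: 0.598
grasp_force: 0.0
t: 4.65
tool_pos: [0.5271, -0.1807, 0.1924]
tcp_rot: [[-0.972, 0.236, 0.002], [0.236, 0.972, 0.0], [-0.002, 0.001, -1.0]]
ft_force: [0.1, 5.0, 6.4]
opening: 0.156
grasp_force: 42.0
t 4.65 pos [ 0.5271 -0.1807  0.1924] yaw 2.903 q [-0.53  0.07  1.83  0.    1.24 -1.87] F [0.1 5.  6.4] T [ 0.871  0.018 -0.078] op 0.156 gf 42.0
offset [ 0.004 -0.004  0.016] twist z 1.501 q6 end~ 1.48 | twist z 0.001 q6 end~ -1.66 | twist z -1.499 q6 end~ -4.8 |
```

```bash
python3 -m creep '{"twist":[[0,0,0.08],[0,0,0.16],[0,0,0.24],[0,0,0.32],[0,0,0.32]],"offset":[[0,0,0.001],[0,0,0.002],[0,0,0.003],[0,0,0.004],[0,0,0.004]],"grip":[0,0,0,0,0]}'
python3 -c "
from h import *
go(KN['D'],.190,TH['D'])"
python3 -m creep '{"twist":[[0,0,0.08],[0,0,0.16],[0,0,0.24],[0,0,0.3],[0,0,0.3],[0,0,0.3]],"offset":[[0,0,0.001],[0,0,0.002],[0,0,0.003],[0,0,0.004],[0,0,0.004],[0,0,0.004]],"grip":[0,0,0,0,0,0]}'
python3 -c "
from h import *
go(KN['D'],.260,TH['D'])"
```

```text
t: 5.28
tool_pos: [0.5267, -0.1813, 0.1918]
tcp_rot: [[-0.614, 0.789, 0.001], [0.789, 0.614, -0.001], [-0.001, 0.0, -1.0]]
ft_force: [-1.9, 2.5, 5.9]
opening: 0.155
grasp_force: 42.2
t 5.28 pos [ 0.5267 -0.1813  0.1918] yaw 2.232 q [-0.54  0.07  1.83 -0.    1.24 -1.2 ] F [-1.9  2.5  5.9] T [ 0.418  0.319 -0.077] op 0.155 gf 42.2
offset [ 0.002 -0.001  0.012] twist z 1.18 q6 end~ 1.48 | twist z -0.32 q6 end~ -1.66 | 
t: 6.02
tool_pos: [0.526, -0.1815, 0.1912]
tcp_rot: [[-0.034, 0.999, -0.001], [0.999, 0.034, -0.001], [-0.001, -0.001, -1.0]]
ft_force: [-4.8, 2.5, 8.5]
opening: 0.16
grasp_force: 42.4
t 6.03 pos [ 0.526  -0.1815  0.1912] yaw 1.605 q [-0.54  0.07  1.83 -0.    1.24 -0.57] F [-4.8  2.5  8.5] T [ 0.373  0.812 -0.042] op 0.16 gf 42.4
offset [ 0.002  0.002 -0.459] twist z 0.881 q6 end~ 1.48 | twist z -0.619 q6 end~ -1.66 |
```

```bash
python3 -m creep '{"twist":[[0,0,0],[0,0,0],[0,0,0],[0,0,0],[0,0,0.06],[0,0,0.12],[0,0,0.173],[0,0,0.173],[0,0,0.173]],"offset":[[0,0,0],[0,0,0],[0,0,-0.2],[0,0,-0.46],[0.3,0.18,-0.46],[0.6,0.36,-0.46],[0.9,0.54,-0.46],[1.0,0.61,-0.46],[1.0,0.61,-0.46]],"grip":[0.6,0.6,0.6,0.6,0.6,0.6,0.6,0.6,0.6]}'
python3 -c "
from h import *
go(KN['B'],.191,TH['B'])"
```

```text
t: 7.15
tool_pos: [0.6128, -0.0278, 0.2582]
tcp_rot: [[0.321, 0.947, -0.001], [0.947, -0.321, -0.0], [-0.001, -0.001, -1.0]]
ft_force: [-0.1, -0.7, -0.2]
opening: 0.6
grasp_force: 0.0
t 7.15 pos [ 0.6128 -0.0278  0.2582] yaw 1.245 q [-0.23  0.14  1.63 -0.    1.37  0.1 ] F [-0.1 -0.7 -0.2] T [-0.004  0.037  0.021] op 0.6 gf 0.0
offset [ 0.029 -0.008  0.448] twist z 1.501 q6 end~ 3.43 | twist z 0.001 q6 end~ 0.29 | twist z -1.499 q6 end~ -2.85 |
```

```bash
python3 -m creep '{"twist":[[0,0,0],[0,0,0],[0,0,0],[0,0,0],[0,0,0],[0,0,0],[0,0,0],[0,0,0]],"offset":[[0.03,-0.008,0.15],[0.03,-0.008,0.3],[0.03,-0.008,0.44],[0.03,-0.008,0.44],[0.03,-0.008,0.44],[0.03,-0.008,0.44],[0.03,-0.008,0.44],[0.03,-0.008,0.44]],"grip":[0.6,0.6,0.6,0.6,0,0,0,0]}' 40
python3 -c "
from h import *
go(KN['B'],.191,TH['B'])"
```

```text
t: 8.15
tool_pos: [0.6121, -0.0232, 0.194]
tcp_rot: [[0.322, 0.947, -0.002], [0.947, -0.322, 0.0], [-0.001, -0.002, -1.0]]
ft_force: [-6.8, 1.0, 4.4]
opening: 0.155
grasp_force: 40.8
t 8.15 pos [ 0.6121 -0.0232  0.194 ] yaw 1.243 q [-0.22  0.2   1.69 -0.    1.26  0.11] F [-6.8  1.   4.4] T [0.162 1.154 0.012] op 0.155 gf 40.8
offset [0.001 0.006 0.02 ] twist z 1.5 q6 end~ 3.43 | twist z 0.0 q6 end~ 0.29 | twist z -1.5 q6 end~ -2.85 |
```

```bash
python3 -m creep '{"twist":[[0,0,0.08],[0,0,0.16],[0,0,0.24],[0,0,0.32],[0,0,0.4],[0,0,0.48],[0,0,0.56],[0,0,0.62],[0,0,0.62],[0,0,0.62]],"offset":[[0,0,0.001],[0,0,0.002],[0,0,0.003],[0,0,0.004],[0,0,0.005],[0,0,0.006],[0,0,0.007],[0,0,0.008],[0,0,0.008],[0,0,0.008]],"grip":[0,0,0,0,0,0,0,0,0,0]}'
python3 -c "
from h import *
go(KN['A'],.260,TH['A'])"
```

```text
t: 9.4
tool_pos: [0.6115, -0.0224, 0.1928]
tcp_rot: [[0.998, -0.056, -0.004], [-0.056, -0.998, 0.002], [-0.004, -0.002, -1.0]]
ft_force: [-10.6, 3.7, 7.4]
opening: 0.158
grasp_force: 41.2
t 9.4 pos [ 0.6115 -0.0224  0.1928] yaw -0.056 q [-0.22  0.2   1.69  0.    1.26  1.4 ] F [-10.6   3.7   7.4] T [ 0.569  1.536 -0.049] op 0.158 gf 41.2
offset [ 0.291  0.806 -0.45 ] twist z 1.418 q6 end~ 4.37 | twist z -0.082 q6 end~ 1.23 | twist z -1.582 q6 end~ -1.91 |
```

```bash
python3 -m creep '{"twist":[[0,0,0],[0,0,0],[0,0,0],[0,0,0],[0,0,-0.04],[0,0,-0.08],[0,0,-0.082],[0,0,-0.082],[0,0,-0.082]],"offset":[[0,0,0],[0,0,0],[0,0,-0.2],[0,0,-0.45],[0.1,0.3,-0.45],[0.2,0.6,-0.45],[0.284,0.806,-0.45],[0.284,0.806,-0.45],[0.284,0.806,-0.45]],"grip":[0.6,0.6,0.6,0.6,0.6,0.6,0.6,0.6,0.6]}'
python3 -c "
from h import *
go([.6477,-.1455],.191,TH['A'])"
```

```text
t: 10.52
tool_pos: [0.6486, -0.1462, 0.2588]
tcp_rot: [[0.993, 0.115, -0.0], [0.115, -0.993, 0.0], [-0.0, -0.0, -1.0]]
ft_force: [0.2, 0.1, 0.9]
opening: 0.605
grasp_force: 0.0
t 10.53 pos [ 0.6486 -0.1462  0.2588] yaw 0.115 q [-0.39  0.26  1.49  0.    1.39  1.06] F [0.2 0.1 0.9] T [-0.009  0.04   0.011] op 0.605 gf 0.0
offset [-0.005 -0.005  0.452] twist z 1.499 q6 end~ 4.37 | twist z -0.001 q6 end~ 1.23 | twist z -1.501 q6 end~ -1.91 |
```

```bash
python3 -m creep '{"twist":[[0,0,0],[0,0,0],[0,0,0],[0,0,0],[0,0,0],[0,0,0],[0,0,0],[0,0,0]],"offset":[[-0.005,-0.005,0.15],[-0.005,-0.005,0.3],[-0.005,-0.005,0.445],[-0.005,-0.005,0.445],[-0.005,-0.005,0.445],[-0.005,-0.005,0.445],[-0.005,-0.005,0.445],[-0.005,-0.005,0.445]],"grip":[0.6,0.6,0.6,0.6,0,0,0,0]}' 40
python3 -c "
from h import *
go(KN['A'],.191,TH['A'])"
python3 -m creep '{"twist":[[0,0,0.08],[0,0,0.16],[0,0,0.24],[0,0,0.32],[0,0,0.4],[0,0,0.48],[0,0,0.56],[0,0,0.62],[0,0,0.62],[0,0,0.62]],"offset":[[0,0,0.001],[0,0,0.002],[0,0,0.003],[0,0,0.004],[0,0,0.005],[0,0,0.006],[0,0,0.007],[0,0,0.008],[0,0,0.008],[0,0,0.008]],"grip":[0,0,0,0,0,0,0,0,0,0]}'
python3 -c "
from h import *
go(KN['C'],.260,TH['C'])"
```

```text
t: 11.52
tool_pos: [0.6484, -0.1446, 0.1938]
tcp_rot: [[0.993, 0.116, 0.002], [0.116, -0.993, 0.002], [0.002, -0.002, -1.0]]
ft_force: [-1.2, 5.2, 2.5]
opening: 0.156
grasp_force: 41.4
t 11.53 pos [ 0.6484 -0.1446  0.1938] yaw 0.116 q [-0.39  0.31  1.55  0.    1.28  1.06] F [-1.2  5.2  2.5] T [0.787 0.19  0.004] op 0.156 gf 41.4
offset [0.    0.007 0.019] twist z 1.499 q6 end~ 4.37 | twist z -0.001 q6 end~ 1.23 | twist z -1.501 q6 end~ -1.91 | 
t: 12.78
tool_pos: [0.6482, -0.1448, 0.1925]
tcp_rot: [[0.378, -0.926, 0.001], [-0.926, -0.378, 0.002], [-0.001, -0.002, -1.0]]
ft_force: [-2.5, 5.3, 4.1]
opening: 0.157
grasp_force: 41.5
t 12.78 pos [ 0.6482 -0.1448  0.1925] yaw -1.183 q [-0.39  0.31  1.55  0.    1.28  2.36] F [-2.5  5.3  4.1] T [ 0.752  0.372 -0.036] op 0.157 gf 41.5
offset [-0.927  0.754 -0.45 ] twist z 1.421 q6 end~ 5.61 | twist z -0.079 q6 end~ 2.47 | twist z -1.579 q6 end~ -0.67 |
```

```bash
python3 -m creep '{"twist":[[0,0,0],[0,0,0],[0,0,0],[0,0,0],[0,0,-0.085],[0,0,-0.17],[0,0,-0.255],[0,0,-0.34],[0,0,-0.425],[0,0,-0.51],[0,0,-0.595],[0,0,-0.68],[0,0,-0.765],[0,0,-0.85],[0,0,-0.93],[0,0,-1.0]],"offset":[[0,0,0],[0,0,0],[0,0,-0.2],[0,0,-0.45],[-0.25,0.2,-0.45],[-0.5,0.4,-0.45],[-0.75,0.6,-0.45],[-0.927,0.75,-0.45],[-0.927,0.75,-0.45],[-0.927,0.75,-0.45],[-0.927,0.75,-0.45],[-0.927,0.75,-0.45],[-0.927,0.75,-0.45],[-0.927,0.75,-0.45],[-0.927,0.75,-0.45],[-0.927,0.75,-0.45]],"grip":[0.6,0.6,0.6,0.6,0.6,0.6,0.6,0.6,0.6,0.6,0.6,0.6,0.6,0.6,0.6,0.6]}'
python3 -m creep '{"twist":[[0,0,-0.085],[0,0,-0.17],[0,0,-0.255],[0,0,-0.34],[0,0,-0.425],[0,0,-0.51],[0,0,-0.579],[0,0,-0.579]],"offset":[[0,0,0],[0,0,0],[0,0,0],[0,0,0],[0,0,0],[0,0,0],[0,0,0],[0,0,0]],"grip":[0.6,0.6,0.6,0.6,0.6,0.6,0.6,0.6]}'
python3 -c "
from h import *
go([.4897,-.0591],.191,TH['C'])"
```

```text
t: 14.78
tool_pos: [0.4912, -0.06, 0.2587]
tcp_rot: [[0.609, 0.793, 0.0], [0.793, -0.609, -0.0], [-0.0, 0.001, -1.0]]
ft_force: [-0.1, 0.4, 0.2]
opening: 0.6
grasp_force: 0.0
t: 15.78
tool_pos: [0.4912, -0.0599, 0.2586]
tcp_rot: [[-0.524, 0.852, 0.0], [0.852, 0.524, -0.0], [-0.0, 0.0, -1.0]]
ft_force: [-0.2, 0.5, 0.2]
opening: 0.596
grasp_force: 0.0
t 15.78 pos [ 0.4912 -0.0599  0.2586] yaw 2.122 q [-0.35 -0.15  1.92 -0.    1.37 -0.9 ] F [-0.2  0.5  0.2] T [-0.003 -0.012 -0.009] op 0.596 gf 0.0
offset [ 0.01  -0.006  0.451] twist z 1.499 q6 end~ 2.47 | twist z -0.001 q6 end~ -0.67 | twist z -1.501 q6 end~ -3.81 |
```

```bash
python3 -m creep '{"twist":[[0,0,0],[0,0,0],[0,0,0],[0,0,0],[0,0,0],[0,0,0],[0,0,0],[0,0,0]],"offset":[[0.006,-0.004,0.15],[0.006,-0.004,0.3],[0.006,-0.004,0.445],[0.006,-0.004,0.445],[0.006,-0.004,0.445],[0.006,-0.004,0.445],[0.006,-0.004,0.445],[0.006,-0.004,0.445]],"grip":[0.6,0.6,0.6,0.6,0,0,0,0]}' 40
python3 -c "
from h import *
go(KN['C'],.191,TH['C'])"
python3 -m creep '{"twist":[[0,0,0.08],[0,0,0.16],[0,0,0.24],[0,0,0.32],[0,0,0.4],[0,0,0.48],[0,0,0.56],[0,0,0.62],[0,0,0.62],[0,0,0.62]],"offset":[[0,0,0.001],[0,0,0.002],[0,0,0.003],[0,0,0.004],[0,0,0.005],[0,0,0.006],[0,0,0.007],[0,0,0.008],[0,0,0.008],[0,0,0.008]],"grip":[0,0,0,0,0,0,0,0,0,0]}'
python3 -c "
from h import *
go([.5263,-.1815],.260,1.605)"
```

```text
t: 16.77
tool_pos: [0.491, -0.0595, 0.193]
tcp_rot: [[-0.525, 0.851, 0.002], [0.851, 0.525, -0.001], [-0.002, 0.002, -1.0]]
ft_force: [0.7, -0.2, 4.3]
opening: 0.161
grasp_force: 42.4
t 16.77 pos [ 0.491  -0.0595  0.193 ] yaw 2.124 q [-0.35 -0.09  1.98  0.    1.24 -0.9 ] F [ 0.7 -0.2  4.3] T [ 0.134 -0.107  0.039] op 0.161 gf 42.4
offset [0.004 0.001 0.013] twist z 1.5 q6 end~ 2.47 | twist z -0.0 q6 end~ -0.67 | twist z -1.5 q6 end~ -3.81 | 
t: 18.02
tool_pos: [0.4892, -0.0593, 0.1917]
tcp_rot: [[0.678, 0.735, -0.003], [0.735, -0.678, -0.0], [-0.002, -0.002, -1.0]]
ft_force: [-8.6, 0.8, 10.9]
opening: 0.155
grasp_force: 43.3
t 18.02 pos [ 0.4892 -0.0593  0.1917] yaw 0.825 q [-0.35 -0.09  1.99 -0.    1.25  0.4 ] F [-8.6  0.8 10.9] T [ 0.125  1.329 -0.024] op 0.155 gf 43.3
offset [-0.432  0.733 -0.456] twist z 1.128 q6 end~ 2.78 | twist z -0.372 q6 end~ -0.37 |
```

```bash
cat > chk.py <<'E'
import sys; from h import *
s=ctrl.read_state(); R=np.array(s["tcp_rot"]); print(round(s["t"],2),"Tz",round(s["ft_torque"][2],3),"yaw",round(np.arctan2(R[1,0],R[0,0]),3),"F",np.round(s["ft_force"],1))
sys.exit(abs(s["ft_torque"][2])>0.21)
E
python3 -m creep '{"twist":[[0,0,0],[0,0,0],[0,0,0],[0,0,0],[0,0,-0.085],[0,0,-0.17],[0,0,-0.255],[0,0,-0.34],[0,0,-0.372],[0,0,-0.372]],"offset":[[0,0,0],[0,0,0],[0,0,-0.2],[0,0,-0.45],[-0.15,0.25,-0.45],[-0.3,0.5,-0.45],[-0.432,0.733,-0.45],[-0.432,0.733,-0.45],[-0.432,0.733,-0.45],[-0.432,0.733,-0.45]],"grip":[0.6,0.6,0.6,0.6,0.6,0.6,0.6,0.6,0.6,0.6]}'
python3 -c "
from h import *
go([.5263,-.1815],.1905,1.605)"
```

```text
t: 19.27
tool_pos: [0.5268, -0.1815, 0.2575]
tcp_rot: [[-0.033, 0.999, -0.001], [0.999, 0.033, 0.0], [0.0, -0.001, -1.0]]
ft_force: [1.0, -0.4, 0.2]
opening: 0.599
grasp_force: 0.0
t 19.27 pos [ 0.5268 -0.1815  0.2575] yaw 1.603 q [-0.54  0.01  1.77  0.    1.36 -0.57] F [ 1.  -0.4  0.2] T [-0.038  0.028  0.016] op 0.599 gf 0.0
offset [ 0.    -0.003  0.446] twist z 1.499 q6 end~ 2.78 | twist z -0.001 q6 end~ -0.37 | twist z -1.501 q6 end~ -3.51 |
```

Regrip D, turn 0.5 rad, then feel the rest of the way.

```bash
python3 -m creep '{"twist":[[0,0,0],[0,0,0],[0,0,0],[0,0,0],[0,0,0],[0,0,0],[0,0,0],[0,0,0]],"offset":[[0,-0.003,0.15],[0,-0.003,0.3],[0,-0.003,0.44],[0,-0.003,0.44],[0,-0.003,0.44],[0,-0.003,0.44],[0,-0.003,0.44],[0,-0.003,0.44]],"grip":[0.6,0.6,0.6,0.6,0,0,0,0]}' 40 | grep opening; python3 chk.py
python3 -m creep '{"twist":[[0,0,0.06],[0,0,0.12],[0,0,0.18],[0,0,0.24],[0,0,0.24]],"offset":[[0,0,0.001],[0,0,0.002],[0,0,0.003],[0,0,0.003],[0,0,0.003]],"grip":[0,0,0,0,0]}' >o; python3 chk.py &&
python3 -m creep '{"twist":[[0,0,0.019],[0,0,0.038],[0,0,0.038]],"offset":[[0,0,0],[0,0,0.0005],[0,0,0.0005]],"grip":[0,0,0]}' >o; python3 chk.py &&
python3 -m creep '{"twist":[[0,0,0.019],[0,0,0.038],[0,0,0.038]],"offset":[[0,0,0],[0,0,0.0005],[0,0,0.0005]],"grip":[0,0,0]}' >o; python3 chk.py &&
python3 -m creep '{"twist":[[0,0,0.019],[0,0,0.038],[0,0,0.038]],"offset":[[0,0,0],[0,0,0.0005],[0,0,0.0005]],"grip":[0,0,0]}' >o; python3 chk.py &&
python3 -m creep '{"twist":[[0,0,0.019],[0,0,0.038],[0,0,0.038]],"offset":[[0,0,0],[0,0,0.0005],[0,0,0.0005]],"grip":[0,0,0]}' >o; python3 chk.py
```

```text
opening: 0.156
20.27 Tz -0.041 yaw 1.604 F [-6.5 -0.   5. ]
20.9 Tz -0.004 yaw 1.101 F [-9.5  0.7  6.6]
20.9 Tz -0.004 yaw 1.101 F [-9.5  0.7  6.6]
20.9 Tz -0.004 yaw 1.101 F [-9.5  0.7  6.6]
20.9 Tz -0.004 yaw 1.101 F [-9.5  0.7  6.6]
20.9 Tz -0.004 yaw 1.101 F [-9.5  0.7  6.6]False
False
False
False
False
False
```

```bash
sed -i 's/sys.exit(\(.*\))$/sys.exit(int(\1))/' chk.py; 
python3 chk.py && python3 -m creep '{"twist":[[0,0,0.019],[0,0,0.038],[0,0,0.038]],"offset":[[0,0,0],[0,0,0.0005],[0,0,0.0005]],"grip":[0,0,0]}' >o && python3 chk.py &&
python3 -m creep '{"twist":[[0,0,0.019],[0,0,0.038],[0,0,0.038]],"offset":[[0,0,0],[0,0,0.0005],[0,0,0.0005]],"grip":[0,0,0]}' >o && python3 chk.py &&
python3 -m creep '{"twist":[[0,0,0.019],[0,0,0.038],[0,0,0.038]],"offset":[[0,0,0],[0,0,0.0005],[0,0,0.0005]],"grip":[0,0,0]}' >o && python3 chk.py &&
python3 -m creep '{"twist":[[0,0,0.019],[0,0,0.038],[0,0,0.038]],"offset":[[0,0,0],[0,0,0.0005],[0,0,0.0005]],"grip":[0,0,0]}' >o && python3 chk.py
```

```text
20.9 Tz -0.004 yaw 1.101 F [-9.5  0.7  6.6]
21.27 Tz 0.069 yaw 1.022 F [-10.4   0.    7.1]
21.65 Tz 0.098 yaw 0.943 F [-10.9   1.4   6.5]
22.02 Tz 0.124 yaw 0.863 F [-11.6   1.2   7.4]
22.4 Tz 0.103 yaw 0.784 F [-12.    1.5   8.5]
```

```bash
sed -i 's/>0.21/>0.23/' chk.py
python3 chk.py && python3 -m creep '{"twist":[[0,0,0.019],[0,0,0.038],[0,0,0.038]],"offset":[[0,0,0],[0,0,0.0005],[0,0,0.0005]],"grip":[0,0,0]}' >o && python3 chk.py &&
python3 -m creep '{"twist":[[0,0,0.019],[0,0,0.038],[0,0,0.038]],"offset":[[0,0,0],[0,0,0.0005],[0,0,0.0005]],"grip":[0,0,0]}' >o && python3 chk.py &&
python3 -m creep '{"twist":[[0,0,0.019],[0,0,0.038],[0,0,0.038]],"offset":[[0,0,0],[0,0,0.0005],[0,0,0.0005]],"grip":[0,0,0]}' >o && python3 chk.py &&
python3 -m creep '{"twist":[[0,0,0.019],[0,0,0.038],[0,0,0.038]],"offset":[[0,0,0],[0,0,0.0005],[0,0,0.0005]],"grip":[0,0,0]}' >o && python3 chk.py &&
python3 -m creep '{"twist":[[0,0,0.019],[0,0,0.038],[0,0,0.038]],"offset":[[0,0,0],[0,0,0.0005],[0,0,0.0005]],"grip":[0,0,0]}' >o && python3 chk.py &&
python3 -m creep '{"twist":[[0,0,0.019],[0,0,0.038],[0,0,0.038]],"offset":[[0,0,0],[0,0,0.0005],[0,0,0.0005]],"grip":[0,0,0]}' >o && python3 chk.py
```

```text
22.4 Tz 0.103 yaw 0.784 F [-12.    1.5   8.5]
22.77 Tz 0.166 yaw 0.704 F [-12.    2.5   8.7]
23.15 Tz 0.13 yaw 0.625 F [-11.9   1.2   8.9]
23.52 Tz 0.131 yaw 0.545 F [-12.5   2.2   9.3]
23.9 Tz 0.43 yaw 0.467 F [-12.8   3.4  10.3]
```

```bash
python3 -c "
from h import *
go([.611,-.0225],.260,-.056)"
```

```text
t 23.9 pos [ 0.5246 -0.1811  0.1925] yaw 0.467 q [-0.54  0.07  1.83 -0.    1.25  0.57] F [-12.8   3.4  10.3] T [0.513 1.971 0.43 ] op 0.156 gf 41.9
offset [ 0.988 -0.687 -0.453] twist z 0.249 q6 end~ 1.59 | twist z -1.251 q6 end~ -1.55 |
```

```bash
python3 -m creep '{"twist":[[0,0,0],[0,0,0],[0,0,0],[0,0,0],[0,0,-0.085],[0,0,-0.17],[0,0,-0.255],[0,0,-0.34],[0,0,-0.425],[0,0,-0.51],[0,0,-0.595],[0,0,-0.68],[0,0,-0.765],[0,0,-0.85],[0,0,-0.93],[0,0,-1.0],[0,0,-1.0]],"offset":[[0,0,0],[0,0,0],[0,0,-0.2],[0,0,-0.45],[0.25,-0.17,-0.45],[0.5,-0.34,-0.45],[0.75,-0.5,-0.45],[0.98,-0.687,-0.45],[0.98,-0.687,-0.45],[0.98,-0.687,-0.45],[0.98,-0.687,-0.45],[0.98,-0.687,-0.45],[0.98,-0.687,-0.45],[0.98,-0.687,-0.45],[0.98,-0.687,-0.45],[0.98,-0.687,-0.45],[0.98,-0.687,-0.45]],"grip":[0.6,0.6,0.6,0.6,0.6,0.6,0.6,0.6,0.6,0.6,0.6,0.6,0.6,0.6,0.6,0.6,0.6]}'
python3 -c "
from h import *
go([.611,-.0225],.191,-.056)
c=imaging.capture('scene'); save(c,'s2')"
```

```text
t: 26.02
tool_pos: [0.6119, -0.0235, 0.2586]
tcp_rot: [[-0.834, 0.551, 0.0], [0.551, 0.834, 0.0], [-0.0, 0.0, -1.0]]
ft_force: [0.6, 0.3, 0.2]
opening: 0.599
grasp_force: 0.0
t 26.02 pos [ 0.6119 -0.0235  0.2586] yaw 2.558 q [-0.22  0.14  1.63  0.    1.37 -1.21] F [0.6 0.3 0.2] T [ 0.015 -0.006 -0.039] op 0.599 gf 0.0
offset [0.009 0.002 0.45 ] twist z 1.248 q6 end~ 1.59 | twist z -0.252 q6 end~ -1.55 |
```

View pics/s2.png

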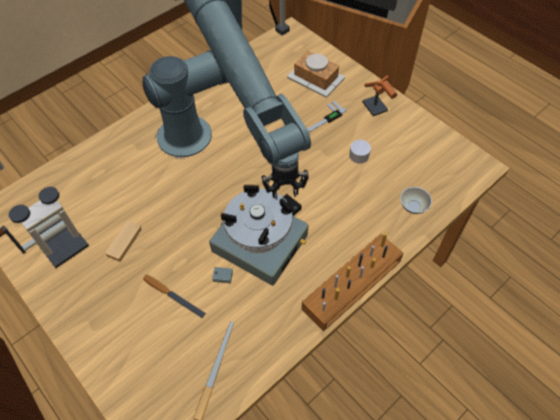

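The arm is over knob B at about (288,200). The other knobs have turned and the bystanders haven't moved.

```bash
python3 -m creep '{"twist":[[0,0,-0.085],[0,0,-0.17],[0,0,-0.252],[0,0,-0.252],[0,0,-0.252],[0,0,-0.252],[0,0,-0.252],[0,0,-0.252],[0,0,-0.252],[0,0,-0.252]],"offset":[[0.005,0,0],[0.005,0,0],[0.005,0,0.15],[0.005,0,0.3],[0.005,0,0.44],[0.005,0,0.44],[0.005,0,0.44],[0.005,0,0.44],[0.005,0,0.44],[0.005,0,0.44]],"grip":[0.6,0.6,0.6,0.6,0.6,0.6,0,0,0,0]}' 40 | grep opening; python3 chk.py &&
python3 -m creep '{"twist":[[0,0,0.06],[0,0,0.12],[0,0,0.18],[0,0,0.24],[0,0,0.24]],"offset":[[0,0,0.001],[0,0,0.002],[0,0,0.003],[0,0,0.003],[0,0,0.003]],"grip":[0,0,0,0,0]}' >o && python3 chk.py &&
python3 -m creep '{"twist":[[0,0,0.019],[0,0,0.038],[0,0,0.057],[0,0,0.076],[0,0,0.076]],"offset":[[0,0,0],[0,0,0.0005],[0,0,0.0005],[0,0,0.001],[0,0,0.001]],"grip":[0,0,0,0,0]}' >o && python3 chk.py &&
python3 -m creep '{"twist":[[0,0,0.019],[0,0,0.038],[0,0,0.038]],"offset":[[0,0,0],[0,0,0.0005],[0,0,0.0005]],"grip":[0,0,0]}' >o && python3 chk.py &&
python3 -m creep '{"twist":[[0,0,0.019],[0,0,0.038],[0,0,0.038]],"offset":[[0,0,0],[0,0,0.0005],[0,0,0.0005]],"grip":[0,0,0]}' >o && python3 chk.py &&
python3 -m creep '{"twist":[[0,0,0.019],[0,0,0.038],[0,0,0.038]],"offset":[[0,0,0],[0,0,0.0005],[0,0,0.0005]],"grip":[0,0,0]}' >o && python3 chk.py &&
python3 -m creep '{"twist":[[0,0,0.019],[0,0,0.038],[0,0,0.038]],"offset":[[0,0,0],[0,0,0.0005],[0,0,0.0005]],"grip":[0,0,0]}' >o && python3 chk.py
```

```text
opening: 0.153
27.32 Tz -0.076 yaw 3.087 F [-0.4  4.5  6.2]
27.95 Tz 0.021 yaw 2.584 F [0.4 5.7 4.7]
28.57 Tz 0.159 yaw 2.426 F [-0.8  6.   4.9]
28.95 Tz 0.101 yaw 2.346 F [0.6 6.6 5.3]
29.32 Tz 0.153 yaw 2.267 F [0.7 5.5 5.2]
29.7 Tz 0.148 yaw 2.187 F [1.2 6.7 5.7]
30.07 Tz 0.144 yaw 2.108 F [0.6 5.8 5.9]
```

```bash

python3 chk.py && python3 -m creep '{"twist":[[0,0,0.019],[0,0,0.038],[0,0,0.038]],"offset":[[0,0,0],[0,0,0.0005],[0,0,0.0005]],"grip":[0,0,0]}' >o && python3 chk.py &&
python3 -m creep '{"twist":[[0,0,0.019],[0,0,0.038],[0,0,0.038]],"offset":[[0,0,0],[0,0,0.0005],[0,0,0.0005]],"grip":[0,0,0]}' >o && python3 chk.py &&
python3 -m creep '{"twist":[[0,0,0.019],[0,0,0.038],[0,0,0.038]],"offset":[[0,0,0],[0,0,0.0005],[0,0,0.0005]],"grip":[0,0,0]}' >o && python3 chk.py &&
python3 -m creep '{"twist":[[0,0,0.019],[0,0,0.038],[0,0,0.038]],"offset":[[0,0,0],[0,0,0.0005],[0,0,0.0005]],"grip":[0,0,0]}' >o && python3 chk.py &&
python3 -m creep '{"twist":[[0,0,0.019],[0,0,0.038],[0,0,0.038]],"offset":[[0,0,0],[0,0,0.0005],[0,0,0.0005]],"grip":[0,0,0]}' >o && python3 chk.py &&
python3 -m creep '{"twist":[[0,0,0.019],[0,0,0.038],[0,0,0.038]],"offset":[[0,0,0],[0,0,0.0005],[0,0,0.0005]],"grip":[0,0,0]}' >o && python3 chk.py &&
python3 -m creep '{"twist":[[0,0,0.019],[0,0,0.038],[0,0,0.038]],"offset":[[0,0,0],[0,0,0.0005],[0,0,0.0005]],"grip":[0,0,0]}' >o && python3 chk.py
python3 -c "
from h import *
go([.6477,-.1455],.260,-1.183)"
```

```text
30.07 Tz 0.144 yaw 2.108 F [0.6 5.8 5.9]
30.45 Tz 0.149 yaw 2.028 F [1.2 6.3 4.5]
30.82 Tz 0.156 yaw 1.949 F [1.2 6.7 5.6]
31.2 Tz 0.14 yaw 1.869 F [1.1 6.  4.9]
31.57 Tz 0.188 yaw 1.789 F [1.2 6.2 5.8]
31.95 Tz 0.153 yaw 1.71 F [1.6 6.4 5.4]
32.33 Tz 0.169 yaw 1.63 F [1.6 6.4 5.6]
32.7 Tz 0.466 yaw 1.552 F [1.1 6.8 4.8]
t 32.7 pos [ 0.6123 -0.022   0.1927] yaw 1.552 q [-0.22  0.19  1.69  0.    1.25 -0.2 ] F [1.1 6.8 4.8] T [ 1.057 -0.135  0.466] op 0.158 gf 42.1
offset [-0.818  0.253 -0.449] twist z 1.306 q6 end~ 2.53 | twist z -0.194 q6 end~ -0.61 |
```

```bash
python3 -m creep '{"twist":[[0,0,0],[0,0,0],[0,0,0],[0,0,0],[0,0,-0.06],[0,0,-0.13],[0,0,-0.194],[0,0,-0.194],[0,0,-0.194]],"offset":[[0,0,0],[0,0,0],[0,0,-0.2],[0,0,-0.45],[-0.3,0.09,-0.45],[-0.6,0.18,-0.45],[-0.818,0.253,-0.45],[-0.818,0.253,-0.45],[-0.818,0.253,-0.45]],"grip":[0.6,0.6,0.6,0.6,0.6,0.6,0.6,0.6,0.6]}'>o
python3 -c "
from h import *
go([.648,-.1449],.1905,-1.183)"
```

```text
t 33.83 pos [ 0.646  -0.1462  0.2579] yaw 1.955 q [-0.39  0.25  1.5  -0.    1.39 -0.78] F [-0.4  0.5  0.1] T [ 0.044 -0.005  0.008] op 0.598 gf 0.0
offset [0.003 0.016 0.449] twist z 1.498 q6 end~ 2.53 | twist z -0.002 q6 end~ -0.61 | twist z -1.502 q6 end~ -3.75 |
```

```bash
python3 -m creep '{"twist":[[0,0,0],[0,0,0],[0,0,0],[0,0,0],[0,0,0],[0,0,0],[0,0,0],[0,0,0]],"offset":[[0.003,0.013,0.15],[0.003,0.013,0.3],[0.003,0.013,0.44],[0.003,0.013,0.44],[0.003,0.013,0.44],[0.003,0.013,0.44],[0.003,0.013,0.44],[0.003,0.013,0.44]],"grip":[0.6,0.6,0.6,0.6,0,0,0,0]}' 40 | grep opening; python3 chk.py &&
python3 -m creep '{"twist":[[0,0,0.06],[0,0,0.12],[0,0,0.18],[0,0,0.24],[0,0,0.24]],"offset":[[0,0,0.001],[0,0,0.002],[0,0,0.003],[0,0,0.003],[0,0,0.003]],"grip":[0,0,0,0,0]}' >o && python3 chk.py &&
python3 -m creep '{"twist":[[0,0,0.019],[0,0,0.038],[0,0,0.057],[0,0,0.076],[0,0,0.076]],"offset":[[0,0,0],[0,0,0.0005],[0,0,0.0005],[0,0,0.001],[0,0,0.001]],"grip":[0,0,0,0,0]}' >o && python3 chk.py &&
python3 -m creep '{"twist":[[0,0,0.019],[0,0,0.038],[0,0,0.038]],"offset":[[0,0,0],[0,0,0.0005],[0,0,0.0005]],"grip":[0,0,0]}' >o && python3 chk.py &&
python3 -m creep '{"twist":[[0,0,0.019],[0,0,0.038],[0,0,0.038]],"offset":[[0,0,0],[0,0,0.0005],[0,0,0.0005]],"grip":[0,0,0]}' >o && python3 chk.py &&
python3 -m creep '{"twist":[[0,0,0.019],[0,0,0.038],[0,0,0.038]],"offset":[[0,0,0],[0,0,0.0005],[0,0,0.0005]],"grip":[0,0,0]}' >o && python3 chk.py &&
python3 -m creep '{"twist":[[0,0,0.019],[0,0,0.038],[0,0,0.038]],"offset":[[0,0,0],[0,0,0.0005],[0,0,0.0005]],"grip":[0,0,0]}' >o && python3 chk.py
```

```text
opening: 0.159
34.83 Tz 0.01 yaw 1.956 F [-1.4 -0.8  4.4]
35.45 Tz -0.063 yaw 1.453 F [-4.1 -1.1  6.5]
36.08 Tz -0.0 yaw 1.294 F [-4.6  0.3  6.2]
36.45 Tz 0.028 yaw 1.215 F [-5.5 -0.1  6.3]
36.83 Tz 0.019 yaw 1.135 F [-5.7 -0.4  6.5]
37.2 Tz 0.042 yaw 1.056 F [-6.7 -0.   7.7]
37.58 Tz 0.007 yaw 0.976 F [-6.8  1.1  7.3]
```

```bash

python3 chk.py && python3 -m creep '{"twist":[[0,0,0.019],[0,0,0.038],[0,0,0.038]],"offset":[[0,0,0],[0,0,0.0005],[0,0,0.0005]],"grip":[0,0,0]}' >o && python3 chk.py &&
python3 -m creep '{"twist":[[0,0,0.019],[0,0,0.038],[0,0,0.038]],"offset":[[0,0,0],[0,0,0.0005],[0,0,0.0005]],"grip":[0,0,0]}' >o && python3 chk.py &&
python3 -m creep '{"twist":[[0,0,0.019],[0,0,0.038],[0,0,0.038]],"offset":[[0,0,0],[0,0,0.0005],[0,0,0.0005]],"grip":[0,0,0]}' >o && python3 chk.py &&
python3 -m creep '{"twist":[[0,0,0.019],[0,0,0.038],[0,0,0.038]],"offset":[[0,0,0],[0,0,0.0005],[0,0,0.0005]],"grip":[0,0,0]}' >o && python3 chk.py &&
python3 -m creep '{"twist":[[0,0,0.019],[0,0,0.038],[0,0,0.038]],"offset":[[0,0,0],[0,0,0.0005],[0,0,0.0005]],"grip":[0,0,0]}' >o && python3 chk.py &&
python3 -m creep '{"twist":[[0,0,0.019],[0,0,0.038],[0,0,0.038]],"offset":[[0,0,0],[0,0,0.0005],[0,0,0.0005]],"grip":[0,0,0]}' >o && python3 chk.py &&
python3 -m creep '{"twist":[[0,0,0.019],[0,0,0.038],[0,0,0.038]],"offset":[[0,0,0],[0,0,0.0005],[0,0,0.0005]],"grip":[0,0,0]}' >o && python3 chk.py &&
python3 -m creep '{"twist":[[0,0,0.019],[0,0,0.038],[0,0,0.038]],"offset":[[0,0,0],[0,0,0.0005],[0,0,0.0005]],"grip":[0,0,0]}' >o && python3 chk.py
python3 -c "
from h import *
go([.4895,-.0594],.260,.825)"
```

```text
37.58 Tz 0.007 yaw 0.976 F [-6.8  1.1  7.3]
37.95 Tz 0.003 yaw 0.896 F [-7.9 -0.2  7.4]
38.33 Tz -0.002 yaw 0.817 F [-8.   0.6  8.5]
38.7 Tz -0.003 yaw 0.737 F [-8.4  1.2  8.2]
39.08 Tz 0.042 yaw 0.658 F [-8.3  1.7  8.4]
39.45 Tz 0.044 yaw 0.578 F [-7.9  1.4  9.2]
39.83 Tz 0.031 yaw 0.499 F [-8.2  3.1  9.4]
40.2 Tz 0.027 yaw 0.419 F [-9.4  2.   9.7]
40.58 Tz 0.058 yaw 0.34 F [-8.5  2.4  9.7]
t 40.58 pos [ 0.647  -0.145   0.1925] yaw 0.34 q [-0.39  0.31  1.55 -0.    1.28  0.84] F [-8.5  2.4  9.7] T [0.318 1.453 0.058] op 0.157 gf 43.0
offset [-0.801 -0.889 -0.446] twist z 1.268 q6 end~ 3.77 | twist z -0.232 q6 end~ 0.63 |
```

```bash

python3 chk.py && python3 -m creep '{"twist":[[0,0,0.019],[0,0,0.038],[0,0,0.038]],"offset":[[0,0,0],[0,0,0.0005],[0,0,0.0005]],"grip":[0,0,0]}' >o && python3 chk.py &&
python3 -m creep '{"twist":[[0,0,0.019],[0,0,0.038],[0,0,0.038]],"offset":[[0,0,0],[0,0,0.0005],[0,0,0.0005]],"grip":[0,0,0]}' >o && python3 chk.py &&
python3 -m creep '{"twist":[[0,0,0.019],[0,0,0.038],[0,0,0.038]],"offset":[[0,0,0],[0,0,0.0005],[0,0,0.0005]],"grip":[0,0,0]}' >o && python3 chk.py
python3 -c "
from h import *
go([.4895,-.0594],.260,.825)"
```

```text
40.58 Tz 0.058 yaw 0.34 F [-8.5  2.4  9.7]
40.95 Tz 0.264 yaw 0.261 F [-9.3  2.   9.6]
t 40.95 pos [ 0.6469 -0.1449  0.1924] yaw 0.261 q [-0.39  0.31  1.55 -0.    1.28  0.92] F [-9.3  2.   9.6] T [0.444 1.429 0.264] op 0.155 gf 43.1
offset [-0.869 -0.822 -0.446] twist z 1.231 q6 end~ 3.77 | twist z -0.269 q6 end~ 0.63 |
```

```bash

python3 -m creep '{"twist":[[0,0,0.019],[0,0,0.019]],"offset":[[0,0,0],[0,0,0]],"grip":[0,0]}' >o ; python3 chk.py
python3 -m creep '{"twist":[[0,0,0],[0,0,0],[0,0,0],[0,0,0],[0,0,-0.08],[0,0,-0.16],[0,0,-0.24],[0,0,-0.288],[0,0,-0.288],[0,0,-0.288]],"offset":[[0,0,0],[0,0,0],[0,0,-0.2],[0,0,-0.45],[-0.23,-0.2,-0.45],[-0.46,-0.4,-0.45],[-0.7,-0.6,-0.45],[-0.9,-0.786,-0.45],[-0.9,-0.786,-0.45],[-0.9,-0.786,-0.45]],"grip":[0.6,0.6,0.6,0.6,0.6,0.6,0.6,0.6,0.6,0.6]}'>o
python3 -c "
from h import *
go([.4895,-.0594],.191,.825)"
```

```text
41.2 Tz 0.395 yaw 0.221 F [-10.8   2.7  10.1]
t 42.45 pos [ 0.4911 -0.0601  0.2587] yaw 0.823 q [-0.35 -0.15  1.92 -0.    1.37  0.4 ] F [-0.7 -0.9 -0.1] T [ 0.007 -0.054 -0.025] op 0.599 gf 0.0
offset [-0.004 -0.012  0.451] twist z 1.499 q6 end~ 3.77 | twist z -0.001 q6 end~ 0.63 | twist z -1.501 q6 end~ -2.52 |
```

```bash
python3 -m creep '{"twist":[[0,0,0],[0,0,0],[0,0,0],[0,0,0],[0,0,0],[0,0,0],[0,0,0],[0,0,0]],"offset":[[-0.004,-0.012,0.15],[-0.004,-0.012,0.3],[-0.004,-0.012,0.445],[-0.004,-0.012,0.445],[-0.004,-0.012,0.445],[-0.004,-0.012,0.445],[-0.004,-0.012,0.445],[-0.004,-0.012,0.445]],"grip":[0.6,0.6,0.6,0.6,0,0,0,0]}' 40 | grep opening; python3 chk.py &&
python3 -m creep '{"twist":[[0,0,0.06],[0,0,0.12],[0,0,0.18],[0,0,0.24],[0,0,0.24]],"offset":[[0,0,0.001],[0,0,0.002],[0,0,0.003],[0,0,0.003],[0,0,0.003]],"grip":[0,0,0,0,0]}' >o && python3 chk.py &&
python3 -m creep '{"twist":[[0,0,0.019],[0,0,0.038],[0,0,0.057],[0,0,0.076],[0,0,0.076]],"offset":[[0,0,0],[0,0,0.0005],[0,0,0.0005],[0,0,0.001],[0,0,0.001]],"grip":[0,0,0,0,0]}' >o && python3 chk.py &&
python3 -m creep '{"twist":[[0,0,0.019],[0,0,0.038],[0,0,0.038]],"offset":[[0,0,0],[0,0,0.0005],[0,0,0.0005]],"grip":[0,0,0]}' >o && python3 chk.py &&
python3 -m creep '{"twist":[[0,0,0.019],[0,0,0.038],[0,0,0.038]],"offset":[[0,0,0],[0,0,0.0005],[0,0,0.0005]],"grip":[0,0,0]}' >o && python3 chk.py &&
python3 -m creep '{"twist":[[0,0,0.019],[0,0,0.038],[0,0,0.038]],"offset":[[0,0,0],[0,0,0.0005],[0,0,0.0005]],"grip":[0,0,0]}' >o && python3 chk.py &&
python3 -m creep '{"twist":[[0,0,0.019],[0,0,0.038],[0,0,0.038]],"offset":[[0,0,0],[0,0,0.0005],[0,0,0.0005]],"grip":[0,0,0]}' >o && python3 chk.py &&
python3 -m creep '{"twist":[[0,0,0.019],[0,0,0.038],[0,0,0.038]],"offset":[[0,0,0],[0,0,0.0005],[0,0,0.0005]],"grip":[0,0,0]}' >o && python3 chk.py &&
python3 -m creep '{"twist":[[0,0,0.019],[0,0,0.038],[0,0,0.038]],"offset":[[0,0,0],[0,0,0.0005],[0,0,0.0005]],"grip":[0,0,0]}' >o && python3 chk.py
```

```text
opening: 0.155
43.45 Tz -0.022 yaw 0.823 F [-2.8  1.   6.2]
44.08 Tz -0.009 yaw 0.32 F [-3.5  3.3  7.7]
44.7 Tz 0.005 yaw 0.162 F [-3.4  3.3  8.4]
45.08 Tz 0.036 yaw 0.082 F [-4.6  4.7  8.1]
45.45 Tz 0.083 yaw 0.002 F [-4.1  6.1  7.5]
45.83 Tz 0.061 yaw -0.077 F [-5.4  5.9  8.2]
46.2 Tz 0.077 yaw -0.157 F [-4.7  6.3  7.5]
46.58 Tz 0.068 yaw -0.236 F [-4.   5.4  9. ]
46.95 Tz 0.034 yaw -0.316 F [-4.1  6.4  9. ]
```

```bash

python3 chk.py && python3 -m creep '{"twist":[[0,0,0.019],[0,0,0.038],[0,0,0.038]],"offset":[[0,0,0],[0,0,0.0005],[0,0,0.0005]],"grip":[0,0,0]}' >o && python3 chk.py &&
python3 -m creep '{"twist":[[0,0,0.019],[0,0,0.038],[0,0,0.038]],"offset":[[0,0,0],[0,0,0.0005],[0,0,0.0005]],"grip":[0,0,0]}' >o && python3 chk.py &&
python3 -m creep '{"twist":[[0,0,0.019],[0,0,0.038],[0,0,0.038]],"offset":[[0,0,0],[0,0,0.0005],[0,0,0.0005]],"grip":[0,0,0]}' >o && python3 chk.py &&
python3 -m creep '{"twist":[[0,0,0.019],[0,0,0.038],[0,0,0.038]],"offset":[[0,0,0],[0,0,0.0005],[0,0,0.0005]],"grip":[0,0,0]}' >o && python3 chk.py &&
python3 -m creep '{"twist":[[0,0,0.019],[0,0,0.038],[0,0,0.038]],"offset":[[0,0,0],[0,0,0.0005],[0,0,0.0005]],"grip":[0,0,0]}' >o && python3 chk.py &&
python3 -m creep '{"twist":[[0,0,0.019],[0,0,0.038],[0,0,0.038]],"offset":[[0,0,0],[0,0,0.0005],[0,0,0.0005]],"grip":[0,0,0]}' >o && python3 chk.py &&
python3 -m creep '{"twist":[[0,0,0.019],[0,0,0.038],[0,0,0.038]],"offset":[[0,0,0],[0,0,0.0005],[0,0,0.0005]],"grip":[0,0,0]}' >o && python3 chk.py
```

```text
46.95 Tz 0.034 yaw -0.316 F [-4.1  6.4  9. ]
47.33 Tz 0.115 yaw -0.395 F [-3.9  7.   7.5]
47.7 Tz 0.1 yaw -0.475 F [-4.7  6.5  8.5]
48.08 Tz 0.174 yaw -0.554 F [-2.5  7.3  9.4]
48.45 Tz 0.448 yaw -0.633 F [-3.   8.2  8.6]
```

```bash

python3 -m creep '{"twist":[[0,0,0],[0,0,0],[0,0,0],[0,0,0],[0,0,0],[0,0,0],[0,0,0],[0,0,0],[0,0,0]],"offset":[[0,0,0],[0,0,0],[0,0,-0.2],[0,0,-0.5],[-0.2,0.2,-0.7],[-0.4,0.5,-0.7],[-0.6,0.8,-0.7],[-0.6,1.0,-0.7],[-0.6,1.0,-0.7]],"grip":[0.7,0.7,0.7,0.7,0.7,0.7,0.7,0.7,0.7]}'
python3 - <<'E'
from h import *
c=imaging.capture("top"); im=c["image"]
cv2.imwrite("pics/end.png",cv2.resize(im[155:255,250:374],(744,600),interpolation=cv2.INTER_CUBIC)[:,:,::-1])
E
```

```text
t: 49.58
tool_pos: [0.3267, -0.1276, 0.2954]
tcp_rot: [[0.803, -0.596, 0.001], [-0.596, -0.803, -0.001], [0.001, 0.0, -1.0]]
ft_force: [-0.3, 0.4, 0.3]
opening: 0.701
grasp_force: 0.0
```

View pics/end.png

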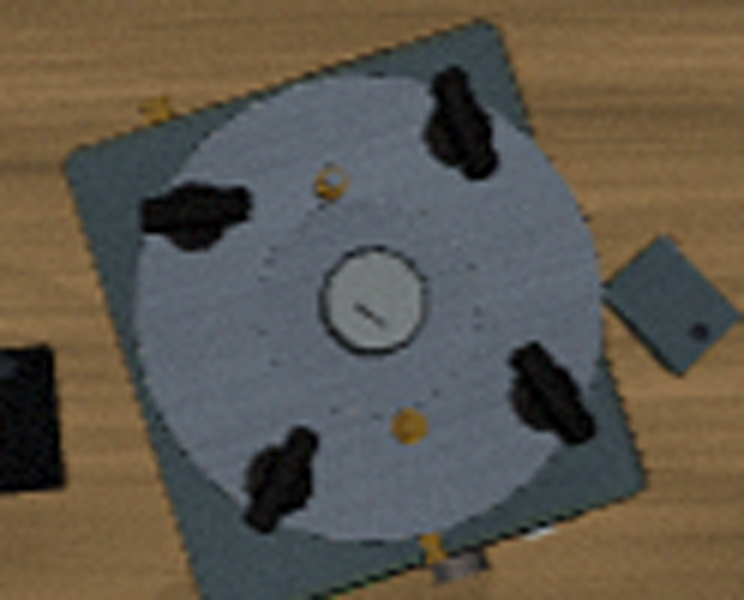

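The crop shows the blades at (462,125), (195,213), (280,480) and (552,392), lying near 0.3, 1.6, -0.55 and 0.57 rad, as expected after seating. The gripper is clear and the moulds haven't moved.

```bash
python3 -c "
from rig import ctrl
print(ctrl.close_job())"
```

```text
the job is handed in; nothing more can be done
None
```

I snugged all four knobs in star order over two rounds until each came up firm on its stop (about 0.40–0.47 N m), left the moulds and everything else around the injector alone, and handed the job in at about 50 s; no verdict came back.

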